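Locate the connector holder plate on the polishing machine's pin

TASK

Take the rectangular connector holder plate by its grip block and fit it on the polishing machine: lay its long edge against the fence on the deck, resting lightly on the locating pin, and slide it along the fence until the hole comes over the pin and the plate goes down flat onto the deck. Do it gently by feel, never forcing the plate against pin, fence or deck; then let go, leaving it fully home and square to the fence, with the other things on the bench undisturbed.

Things in the scene. Friction and masses are not known exactly. Their poses are not given: they have to be found in the camera images.
- machine: Polishing machine, fixed to the bench: grey housing 200 (x) by 260 mm (y), flat black deck on top 90 mm above the bench, lower sloped control panel on its +x side. Origin: centre of the housing's underside; z up, y along the fence.
- fence (a point): Fence: aluminium bar on the deck, 12 mm thick, 200 mm long along the machine's y, 18 mm high. This point is the middle of its straight guiding face at deck height (machine frame x = 35, y = 0, z = 90 mm; machine axes). The face looks to the machine's -x, where the plate lies.
- slot (a point): Middle of the narrow deck slot, at deck height (machine frame 0, 0, 90 mm; machine axes). In the slot stands the locating pin: upright, steel, 8 mm thick, top slightly chamfered, 9 mm above the deck. It is clamped rigidly on x = 0, anywhere from -12 to +12 mm along y from this point; where is not measured and differs each time.
- plate: Loose steel plate, 70 (x) by 140 (y) by 6 mm, 0.2 to 0.45 kg. Origin: centre of underside; z up. On its middle a grey grip block 50 (x) by 16 mm (y), from 6 to 46 mm above the underside: hold it across the 16 mm. Brass studs 7 mm high near the long edges at the -y end. One through hole, 10.5 mm wide, at x = 0, y = +36 mm: 35 mm from either long edge, as the pin is from the fence face.
- plate_hole (a point): Centre of the plate's hole, at the underside (plate frame x = 0, y = +36 mm, z = 0).
- disc: Bystander, to be left alone: round steel lapping disc, 100 mm across, 12 mm thick, grey knob on top to 34 mm.
- bottle: Bystander, to be left alone: white dispenser bottle, 60 mm across, 150 mm tall.
- jar: Bystander, to be left alone: low clear jar with black cap, 70 mm across, 60 mm tall.
- driver: Bystander, to be left alone: screwdriver lying on the bench.
- cup: Bystander, to be left alone: steel cup, 70 mm across the rim, 80 mm tall.
Things that resemble listed ones, but are neither listed nor needed, are in the scene too. Leave any red look-alike of the plate alone.

How it is judged:
By the outcome, as a careful person would: the job done as asked, in the order asked, and still so for the second after the job is handed in, with the robot touching nothing.
It also fails if it takes over 58 s, if anything falls off the work surface, if the arm or the gripper's body presses on something with over 40 N, if the wrist force passes 120 N, or if a joint passes its speed limit or range.

ROBOT

A 6-joint arm with a two-finger parallel gripper is mounted at the origin on the work surface. World frame = base frame: x ahead of the robot, y to its left, z up, the work surface at z = 0. Lengths are in m, angles in rad, forces in N, time in s.
With the tool pointing down it reaches from about 0.35 to 0.975 m from the base axis. Payload 4.9 kg.
Tool frame: the origin (TCP) lies where the fingers leave the gripper's body, on its centre line; the fingertips stand 73 mm ahead of it and the grasp point (between the pads) lies 54 mm ahead of it; z points along the fingers, y is the line along which they close (so a half turn about z gives the same grasp; the last joint's range is limited). The gripper opens to 85 mm and grips with 20 to 120 N. Pads are 22 mm wide; open, the fingers measure 114 mm over their backs; the gripper's body (76 mm by 85 mm) begins 54 mm behind the grasp point. The pads swing forward as they close: fully open they stand 13 mm farther back than shut.
Start: joints at [-1.294, 0.053, 1.613, -0, 1.476, -0.119], TCP at [0.241, -0.577, 0.304] pointing down, gripper open.
Joint ranges: [-3.01, 3.01], [-1.01, 2.22], [0.06, 2.58], [-1.02, 4.17], [0.09, 2.62], [-3.14, 3.14]. Speed limits (rad/s): [2.57, 2.57, 3.14, 3.14, 3.14, 3.14].

INTERFACE

Orientations are given as a unit quaternion [w, x, y, z].
In Python, from plant import get_state, read_camera, camera_info, finish_job gives the robot as it stands.
- The arm moves only by the tool servo_tool, never from a script. Its argument "deltas" is a list of rows, each an object of numbers: "rx", "ry", "rz": the turn, a rotation vector about the world's x, y, z in degrees; "tx", "ty", "tz": the shift along the world's x, y, z in mm; "gripper": the finger opening in mm, from 0 to 85.4. In form: [{"rx": .., "ry": .., "rz": .., "tx": .., "ty": .., "tz": .., "gripper": ..}, ...]. A call has 1 to 10 rows; each row shifts and turns the commanded pose from where the row before left it; what a row does not reach is not made up. A row lasts 1/8 s, in which the tool goes at most 62.5 mm and 10.7 degrees, less where a joint would pass 70% of its speed; a pose out of reach is approached as far as the arm can. A call with a gripper value outside its range is refused whole. The fingers move at their own pace and stop on an object; the grip force is fixed at half the most. Time passes only in rows, so rows that do not move let the fingers close. It gives the time, the measured TCP pose, the force, the opening and the grip force at its end, in the units of the state.
- get_state(): the state, without advancing time (a new reading comes with each control period).
- read_camera(name): name is "scene" or "top" or "wrist"; returns the picture (420x560x3 uint8, red, green, blue); there is no depth.
- camera_info(name): a dict with "camera_matrix" (3x3 intrinsics, pixels), "view" (4x4, takes a point from world to camera coordinates). Camera axes: x right, y up, looking along -z (the intrinsics and any distortion apply to the point x, -y, -z); pixel columns grow to the right and rows downward; lengths in m; the calibration is good to about 2 mm. A picture is of the moment at which its call begins: read the wrist's pose just before it. camera_info takes no time and is no camera call; for the wrist camera it gives the pose at the moment of the call.
- finish_job(): hands the job in; it is judged then, once.
The state is a dict: "clock": time; "joints": joint angles; "qd": joint speeds; "joint_efforts": joint torques, N m; "eef_pos": TCP position; "eef_rot": TCP orientation; "wrist_force": force on the tool from outside, world axes, zero at the start; "wrist_torque": the same for the moment, N m; "gripper_width": finger opening in m; "grip_force": force on a finger pad.
Only numpy, scipy, OpenCV 4.12 (cv2) and the standard library are available. Lean on these libraries where they do the work, as an engineer would, in place of code of your own. Each camera call takes 0.05 s, during which the arm holds its last target. There are 200 camera calls.

## Working session

There is one attempt and no reset: what is moved stays moved. The work goes in short steps, Python scripts to look and compute and a tool call to move; the robot and the scene stay as the last step left them, time stands still between calls to the robot, and variables do not carry over. Pictures are saved under pics/ and viewed, at most 10 in all, crops included, and the job is handed in when it is done.

Besides the shell and the picture viewer there is one more tool, called after "Request:" as name(argument=value, ...) on one line, values as JSON. servo_tool: Moves the arm, as the interface text tells. Its arguments: {"type":"object","properties":{"deltas":{"type":"array","items":{"type":"object","properties":{"rx":{"type":"number"},"ry":{"type":"number"},"rz":{"type":"number"},"tx":{"type":"number"},"ty":{"type":"number"},"tz":{"type":"number"},"gripper":{"type":"number"}}}}},"required":["deltas"]}

```bash
mkdir -p pics
cat > h.py <<'E'
import numpy as np,cv2
from plant import *
def snap(n,f):
    i=camera_info(n);im=read_camera(n);cv2.imwrite('pics/%s.png'%f,im[:,:,::-1]);np.savez('pics/%s.npz'%f,im=im,K=i['camera_matrix'],V=i['view']);return im
def load(f):
    d=np.load('pics/%s.npz'%f);return d['im'],d['K'],d['V']
def ray(f,p):
    im,K,V=load(f);u=np.linalg.inv(K)@[p[0],p[1],1];R=V[:3,:3]
    return -R.T@V[:3,3], R.T@np.array([u[0],-u[1],-u[2]])
def onz(f,p,z):
    o,d=ray(f,p);return o+d*(z-o[2])/d[2]
def tri(f,p,g,q):
    o,d=ray(f,p);a,e=ray(g,q);d=d/np.linalg.norm(d);e=e/np.linalg.norm(e)
    s=np.linalg.lstsq(np.c_[d,-e],a-o,rcond=None)[0];A=o+s[0]*d;B=a+s[1]*e;return (A+B)/2,np.linalg.norm(A-B)
def proj(f,P):
    im,K,V=load(f);c=V[:3,:3]@np.array(P)+V[:3,3];u=K@[c[0],-c[1],-c[2]];return u[:2]/u[2]
E
python3 - <<'E'
from h import *
a=snap('scene','s0');b=snap('top','t0');c=snap('wrist','w0')
for n in('s0','t0','w0'):
    im,K,V=load(n);print(n,K.tolist(),(-V[:3,:3].T@V[:3,3]).round(3), {k:v for k,v in camera_info('top').items() if k not in('camera_matrix','view')})
E
```

```text
s0 [[404.1180778444284, 0.0, 283.1947544518369], [0.0, 404.1180778444284, 207.81021890675254], [0.0, 0.0, 1.0]] [1.393 0.22  0.865] {}
t0 [[455.2561726066757, 0.0, 285.3843661271384], [0.0, 455.2561726066757, 218.53648422051555], [0.0, 0.0, 1.0]] [0.234 0.023 1.578] {}
w0 [[299.9806809831395, 0.0, 283.28972057791094], [0.0, 299.9806809831395, 215.8542050650868], [0.0, 0.0, 1.0]] [ 0.318 -0.544  0.373] {}
```

View pics/t0.png

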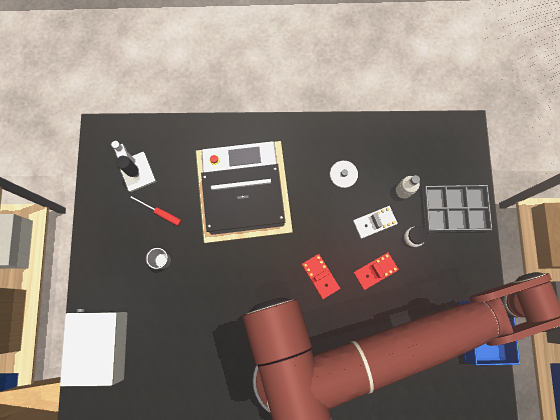

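View pics/s0.png

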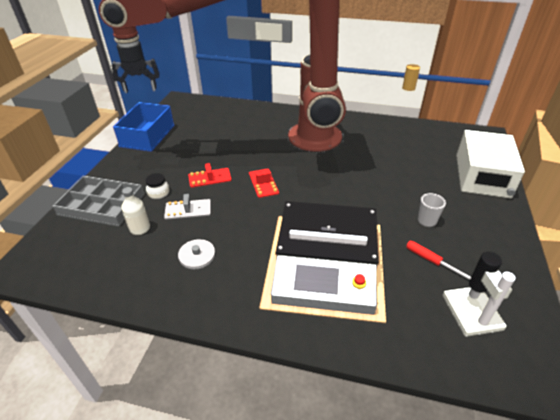

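The top view shows candidates for the plate. The steel plate with a grey block and brass studs is at (375,221). Red look-alikes are at (321,275) and (376,271), and the grey tray is at (458,207). I choose (375,221). The machine is at (243,195), with the fence at (241,184) and the slot and pin at about (243,197).

Run:
```python
from h import *
for p,z in(((375,221),.006),((378,219),.046),((241,187),.09),((211,189),.108),((270,181),.108),((243,197),.09),((344,174),.01),((408,187),.1),((414,238),.06)):print(p,onz('t0',p,z).round(3))
im,_,_=load('t0')
a=cv2.resize(im[190:250,340:440],(800,480),interpolation=cv2.INTER_CUBIC)[:, :, ::-1]
cv2.imwrite('pics/c1.png',a)
print(onz('t0',(357,222),.006),onz('t0',(395,208),.006))
```

```text
(375, 221) [ 0.53  -0.314  0.006]
(378, 219) [ 0.53  -0.317  0.046]
(241, 187) [0.637 0.151 0.09 ]
(211, 189) [0.626 0.249 0.108]
(270, 181) [0.651 0.052 0.108]
(243, 197) [0.602 0.144 0.09 ]
(344, 174) [ 0.702 -0.211  0.01 ]
(408, 187) [ 0.628 -0.412  0.1  ]
(414, 238) [ 0.46  -0.432  0.06 ]
[ 0.52743842 -0.25076084  0.006     ] [ 0.57628511 -0.38797085  0.006     ]
```

View pics/c1.png

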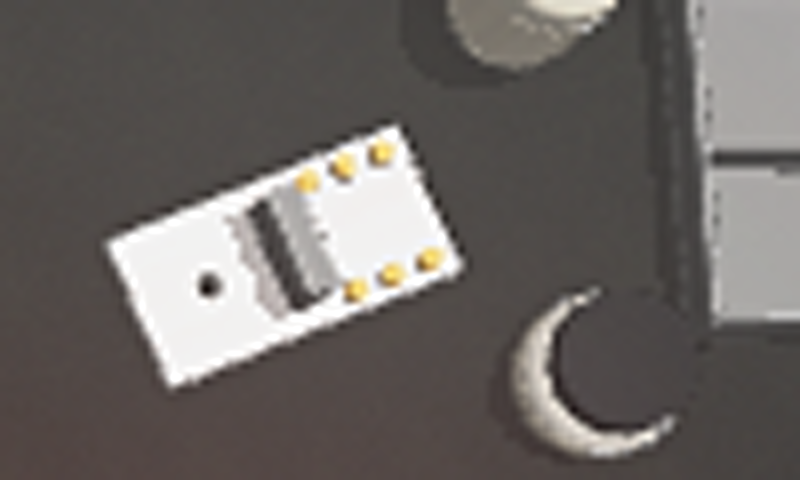

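The crop shows the white steel plate with six brass studs on the right (-y) end, the hole at crop (210,285), and the grey block in the middle. It matches the description. Next I'll work out how to move the wrist over it.

Run:
```python
from h import *
from scipy.spatial.transform import Rotation as R
s=get_state();q=np.array(s['eef_rot']);r=R.from_quat(q[[1,2,3,0]]);print(r.as_matrix().round(3),s['eef_pos'],s['wrist_force'],s['gripper_width'])
im,K,V=load('w0');print(V.round(3)); print('cam fwd',(-V[2,:3]).round(3))
from h import *
# plate corners from top
im,_,_=load('t0');g=im[195:245,345:405].astype(int)
m=((g.min(2)>150)).astype(np.uint8);
c=max(cv2.findContours(m,0,2)[0],key=cv2.contourArea);b=cv2.boxPoints(cv2.minAreaRect(c))+[345,195]
P=np.array([onz('t0',x,.006) for x in b]);print(b,P.round(4));print(P.mean(0),[np.linalg.norm(P[i]-P[i-1]) for i in range(4)])
```

```text
[[ 0.923  0.386 -0.   ]
 [ 0.386 -0.923  0.002]
 [ 0.    -0.002 -1.   ]] [ 0.24086116 -0.57632303  0.30293464] [-0.28808001 -0.33311917  0.48751832] 0.08530171615639057
[[ 0.386 -0.922 -0.001 -0.624]
 [ 0.872  0.366 -0.324  0.043]
 [ 0.299  0.124  0.946 -0.381]
 [ 0.     0.     0.     1.   ]]
cam fwd [-0.299 -0.124 -0.946]
[[352.98155689 219.56999588]
 [389.91701889 204.56496143]
 [397.55574417 223.36797714]
 [360.62028122 238.37301254]] [[ 0.5363 -0.237   0.006 ]
 [ 0.589  -0.3706  0.006 ]
 [ 0.5208 -0.3936  0.006 ]
 [ 0.4691 -0.2608  0.006 ]]
[ 0.52878867 -0.31551625  0.006     ] [np.float64(0.07137374173069595), np.float64(0.1436689244298887), np.float64(0.07194943367848848), np.float64(0.14250984565843539)]
```

Request:
servo_tool(deltas=[{"tx":41,"ty":37},{"tx":41,"ty":37},{"tx":41,"ty":37},{"tx":41,"ty":37},{"tx":41,"ty":37},{"tx":41,"ty":37},{"tx":41,"ty":38},{}])

```text
schema error: expected keys rx, ry, rz, tx, ty, tz, gripper
```

Run:
```python
from h import *
snap('wrist','w1')
print(get_state()['eef_pos'],get_state()['clock'])
```

```text
[ 0.24088221 -0.57638439  0.30309594] 0.2
```

Request:
servo_tool(deltas=[{"tx":12,"ty":50,"tz":10,"rz":-2},{"tx":12,"ty":50,"tz":10,"rz":-2},{"tx":12,"ty":50,"tz":10,"rz":-2},{"tx":12,"ty":50,"tz":10,"rz":-2},{"tx":12,"ty":50,"rz":-2},{"tx":12,"ty":50,"rz":-2},{"tx":0,"ty":50,"rz":-2},{"tx":0,"ty":50,"rz":-1.5},{"tx":0,"ty":40},{}])

```text
schema error: expected keys rx, ry, rz, tx, ty, tz, gripper
```

Run:
```python
from h import *
snap('wrist','w2')
print(get_state()['eef_pos'],get_state()['clock'],get_state()['wrist_force'])
a=np.hstack([cv2.imread('pics/w1.png')[:, 80:480],cv2.imread('pics/w2.png')[:,80:480]]);cv2.imwrite('pics/c2.png',a)
```

```text
[ 0.24089149 -0.57646738  0.30331106] 0.25 [-0.7158914  -0.79821651  0.87249933]
```

View pics/c2.png

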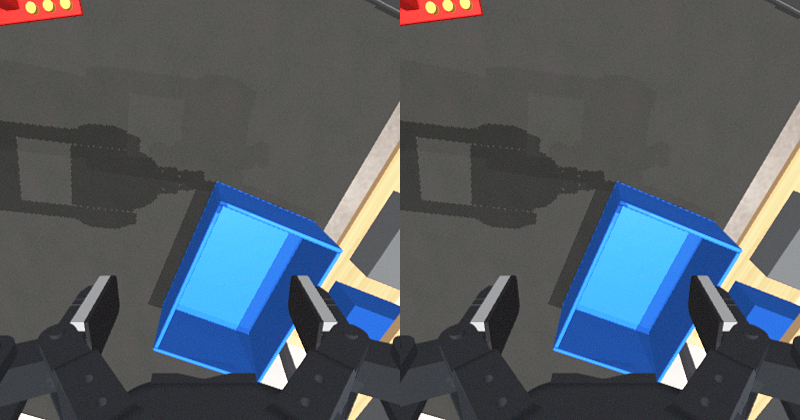

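The moves were refused because every key is needed in each row, so the arm has not moved. This picture shows only the blue bin at (240,270) and the fingers.

Request:
servo_tool(deltas=[{"rx":0,"ry":0,"rz":0,"tx":36,"ty":38,"tz":0,"gripper":85},{"rx":0,"ry":0,"rz":0,"tx":36,"ty":38,"tz":0,"gripper":85},{"rx":0,"ry":0,"rz":0,"tx":36,"ty":38,"tz":0,"gripper":85},{"rx":0,"ry":0,"rz":0,"tx":36,"ty":38,"tz":0,"gripper":85},{"rx":0,"ry":0,"rz":0,"tx":36,"ty":39,"tz":0,"gripper":85},{"rx":0,"ry":0,"rz":0,"tx":36,"ty":39,"tz":0,"gripper":85},{"rx":0,"ry":0,"rz":0,"tx":0,"ty":0,"tz":0,"gripper":85}])

```text
clock: 1.12
eef_pos: [0.4587, -0.3442, 0.3038]
eef_rot: [-0.0, 0.98, 0.199, 0.0]
wrist_force: [-1.1, -0.8, 0.2]
gripper_width: 0.0853
grip_force: 0.0
```

Run:
```python
from h import *
snap('wrist','w1')
print(get_state()['eef_pos'],get_state()['clock'])
```

```text
[ 0.45767361 -0.34556459  0.30379135] 1.175
```

Request:
servo_tool(deltas=[{"rx":0,"ry":0,"rz":-2,"tx":9,"ty":50,"tz":5,"gripper":85},{"rx":0,"ry":0,"rz":-2,"tx":9,"ty":50,"tz":5,"gripper":85},{"rx":0,"ry":0,"rz":-2,"tx":9,"ty":50,"tz":5,"gripper":85},{"rx":0,"ry":0,"rz":-2,"tx":9,"ty":50,"tz":5,"gripper":85},{"rx":0,"ry":0,"rz":-2,"tx":9,"ty":50,"tz":5,"gripper":85},{"rx":0,"ry":0,"rz":-2,"tx":9,"ty":50,"tz":5,"gripper":85},{"rx":0,"ry":0,"rz":-2,"tx":9,"ty":50,"tz":0,"gripper":85},{"rx":0,"ry":0,"rz":-1.5,"tx":9,"ty":50,"tz":0,"gripper":85},{"rx":0,"ry":0,"rz":0,"tx":0,"ty":45,"tz":0,"gripper":85},{"rx":0,"ry":0,"rz":0,"tx":0,"ty":0,"tz":0,"gripper":85}])

```text
clock: 2.42
eef_pos: [0.5289, 0.0993, 0.3337]
eef_rot: [0.0, 0.998, 0.064, -0.0]
wrist_force: [-0.7, -0.2, 0.7]
gripper_width: 0.085
grip_force: 0.0
```

Run:
```python
from h import *
snap('wrist','w2')
print(get_state()['eef_pos'],get_state()['clock'],get_state()['wrist_force'])
a=np.hstack([cv2.imread('pics/w1.png')[:, 80:480],cv2.imread('pics/w2.png')[:,80:480]]);cv2.imwrite('pics/c3.png',a)
```

```text
[0.52904946 0.09806057 0.33374576] 2.475 [ 0.83223612 -0.67074647 -0.5341425 ]
```

View pics/c3.png

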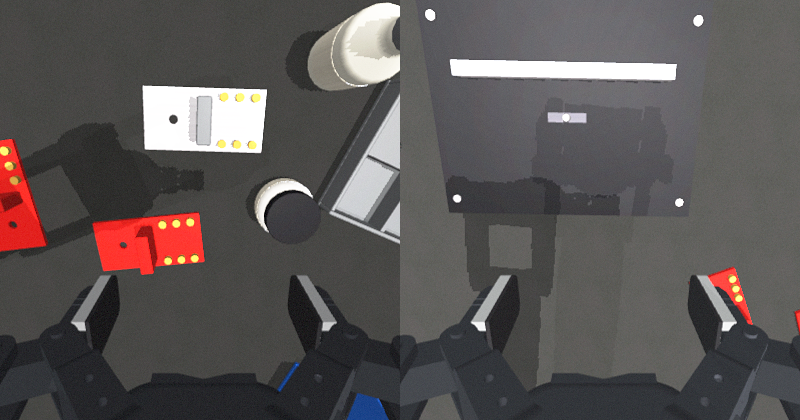

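The picture shows the plate in the left half at (205,120), with its hole at (173,119) and block top at (205,120). In the right half are the fence from (450,67) to (676,72), the slot at (567,118) with the pin at (566,118), and the deck corner screws at (430,15), (698,20), (457,198) and (679,202).

Run:
```python
from h import *
def big(m,n=1,o=(0,0)):
    cs=sorted(cv2.findContours(m.astype(np.uint8),0,1)[0],key=cv2.contourArea)[::-1][:n]
    return [c.reshape(-1,2)+np.array(o) for c in cs]
w=load('w1')[0].astype(int); t=load('t0')[0].astype(int)
# plate
r=w[70:170,210:360]; m=(r.min(2)>170)|((r[...,0]>150)&(r[...,2]<120))
c=big(m,1,(210,70))[0]; hull=cv2.convexHull(c.astype(np.int32)); 
box=cv2.approxPolyDP(hull,5,True).reshape(-1,2);print('plate box',box)
P=np.array([onz('w1',b,.006) for b in box]);print(P.round(4),P.mean(0),[np.linalg.norm(P[i]-P[i-1]).round(4) for i in range(len(P))])
for z in(.0,.006,.012):
  Q=np.array([onz('w1',b,z) for b in cv2.boxPoints(cv2.minAreaRect(hull))]);Q=np.array(Q);print(z,Q.mean(0).round(4),[np.linalg.norm(Q[i]-Q[i-1]).round(4) for i in range(4)],[np.degrees(np.arctan2(*(Q[i]-Q[i-1])[[1,0]])).round(2) for i in range(4)])
# hole
h=big(w[110:130,243:263].max(2)<90,1,(243,110))[0];hc=cv2.minEnclosingCircle(h.astype(np.float32))[0];print('hole',hc,onz('w1',hc,.006))
# block top: gray
g=(abs(r.max(2)-r.min(2))<18)&(r.mean(2)>120)&(r.mean(2)<165);
b=big(g,2,(210,70));
for x in b: print('block',cv2.minAreaRect(x.astype(np.float32)))
bc=cv2.minAreaRect(b[0].astype(np.float32))
# same in top
rt=t[195:245,345:405]; print('row prof w1',w[120,270:300].mean(1).astype(int))
print('block@.046',onz('w1',bc[0],.046))
Q=np.array([onz('w1',p,.046) for p in cv2.boxPoints(bc)]);print([np.linalg.norm(Q[i]-Q[i-1]).round(4) for i in range(4)])
# machine
v=load('w2')[0].astype(int); f=v[50:95,110:370]; c=big(f.min(2)>150,1,(110,50))[0]
fb=cv2.approxPolyDP(cv2.convexHull(c.astype(np.int32)),3,True).reshape(-1,2);print('fence',fb,[onz('w2',p,.108).round(4) for p in fb])
print('col prof',v[52:90,240].mean(1).astype(int))
p=v[105:130,210:280];print('pin row',v[118,225:270].mean(1).astype(int));print('pin col',v[105:130,246].mean(1).astype(int))
for n,x,y in(('a',430,15),('b',698,20),('c',457,198),('d',679,202)):
    x0=x-320;q=v[max(y-10,0):y+10,x0-10:x0+10].min(2)>150;k=np.argwhere(q).mean(0);k=(k[1]+x0-10,k[0]+max(y-10,0));print(n,k,onz('w2',k,.091))
```

```text
plate box [[223  85]
 [346  89]
 [340 152]
 [226 149]]
[[ 0.5365 -0.237   0.006 ]
 [ 0.587  -0.3666  0.006 ]
 [ 0.5213 -0.3918  0.006 ]
 [ 0.4708 -0.2638  0.006 ]] [ 0.5288631  -0.31481576  0.006     ] [np.float64(0.0709), np.float64(0.1391), np.float64(0.0704), np.float64(0.1376)]
0.0 [ 0.5285 -0.3148  0.    ] [np.float64(0.1512), np.float64(0.0723), np.float64(0.1416), np.float64(0.0726)] [np.float64(111.16), np.float64(17.26), np.float64(-68.72), np.float64(-155.13)]
0.006 [ 0.5286 -0.3147  0.006 ] [np.float64(0.1488), np.float64(0.0711), np.float64(0.1393), np.float64(0.0714)] [np.float64(111.16), np.float64(17.26), np.float64(-68.72), np.float64(-155.13)]
0.012 [ 0.5287 -0.3147  0.012 ] [np.float64(0.1464), np.float64(0.07), np.float64(0.1371), np.float64(0.0702)] [np.float64(111.16), np.float64(17.26), np.float64(-68.72), np.float64(-155.13)]
hole (252.86363220214844, 118.7727279663086) [ 0.51577508 -0.28109329  0.006     ]
block ((276.5, 107.5), (21.0, 1.0), 90.0)
block ((276.5, 133.0), (18.0, 1.0), 90.0)
row prof w1 [216 216 217 215 218 214 169 169 208 207 207 204 209 209 208
[... 636 characters left out ...]
[ 88  84 114 196 207 207 207 206 209 208 205 209 207 207 208 208 201 233
 255 255 255 255 255 255 219 171 208 214 210 208 210 210 212 208 211 211
 212 211 212 213 206 140  89  93  94]
pin col [ 97  96  96  93  94  96  92 134 205 255 255 255 255 255 255 255 230 109
  90  91  91  89  92  89  91]
a (np.float64(109.63541666666667), np.float64(14.447916666666666)) [0.67452351 0.27511929 0.091     ]
b (np.float64(377.90816326530614), np.float64(20.183673469387756)) [0.70094609 0.03562126 0.091     ]
c (np.float64(136.64150943396226), np.float64(198.1320754716981)) [0.50496553 0.25613208 0.091     ]
d (np.float64(358.8524590163934), np.float64(202.14754098360655)) [0.53124683 0.0169791  0.091     ]
```

Run:
```python
from h import *
from scipy.spatial.transform import Rotation as R
print('block top',tri('w1',(284.5,120),'t0',(378.7,220)), onz('w1',(284.5,120),.046))
t=load('t0')[0].astype(int)
print('hole',tri('w1',(252.9,118.8),'t0',(340+210/8-.4,190+285/8-.4)))
for n,P in(('a',(.6745,.2751,.091)),('b',(.7009,.0356,.091)),('c',(.505,.2561,.091)),('d',(.5312,.017,.091))):
    u=proj('t0',P);x,y=u.round().astype(int);q=t[y-4:y+5,x-4:x+5].min(2);k=np.argwhere(q>q.max()-60).mean(0);print(n,u,q.max(),'seen',k[::-1]+[x-4,y-4],tri('w2',proj('w2',P),'t0',k[::-1]+[x-4,y-4]))
print('pin',onz('w2',(245.8,117.5),.099),'fence mid',onz('w2',(240,77.2),.108),'slot ends',onz('w2',(227.7,117.5),.09),onz('w2',(265.5,118),.09))
im,K,V=load('w2');print('cam',-V[:3,:3].T@V[:3,3])
a=np.radians(6.4);y=np.array([-np.sin(a),np.cos(a)]);x=np.array([np.cos(a),np.sin(a)])
f=onz('w2',(240,77.2),.108)[:2];p=onz('w2',(245.8,117.5),.099)[:2];c=np.array([.6029,.14596])
print('machine fr: fence',(f-c)@x,(f-c)@y,'pin',(p-c)@x,(p-c)@y,'fence-pin x',(f-p)@x)
q=np.array(get_state()['eef_rot']);m=R.from_quat(q[[1,2,3,0]]).as_matrix();print(np.degrees(np.arctan2(m[1,0],m[0,0])),m[:,2])
```

```text
block top (array([ 0.52782747, -0.31695398,  0.04616838]), np.float64(0.005121542571615392)) [ 0.52964856 -0.31515781  0.046     ]
hole (array([ 0.51563401, -0.28127296,  0.00615885]), np.float64(0.00036110685360129727))
a [204.17927278 176.49499243] 255 seen [204.5 176.5] (array([0.67380691, 0.27359733, 0.09373668]), np.float64(0.0002920444749752191))
b [274.88361267 168.27441022] 255 seen [274.66666667 168.33333333] (array([0.69995109, 0.03629935, 0.09383329]), np.float64(0.0002720618813344243))
c [208.89322574 225.71890528] 255 seen [209.  225.5] (array([0.50546886, 0.25551785, 0.09232743]), np.float64(7.870150819373937e-05))
d [280.96541939 217.11303204] 255 seen [281.   216.75] (array([0.53185653, 0.01719888, 0.09279342]), np.float64(0.0007700900407461332))
pin [0.60285646 0.14545829 0.099     ] fence mid [0.63681629 0.15261643 0.108     ] slot ends [0.60029523 0.16435257 0.09      ] [0.60463373 0.12702019 0.09      ]
cam [0.61162272 0.11012176 0.40391838]
machine fr: fence 0.03444690273059528 0.00283433351537696 pin -9.919519436114968e-05 -0.0004937285672951314 fence-pin x 0.03454609792495643
7.220075232204899 [-2.43826301e-04 -7.60790186e-04 -9.99999681e-01]
```

Request:
servo_tool(deltas=[{"rx":0,"ry":0,"rz":1.75,"tx":0,"ty":-51.6,"tz":-10,"gripper":85},{"rx":0,"ry":0,"rz":1.75,"tx":0,"ty":-51.6,"tz":-10,"gripper":85},{"rx":0,"ry":0,"rz":1.75,"tx":0,"ty":-51.6,"tz":-15,"gripper":85},{"rx":0,"ry":0,"rz":1.75,"tx":0,"ty":-51.6,"tz":-15,"gripper":85},{"rx":0,"ry":0,"rz":1.75,"tx":0,"ty":-51.6,"tz":-15,"gripper":85},{"rx":0,"ry":0,"rz":1.75,"tx":0,"ty":-51.6,"tz":-15,"gripper":85},{"rx":0,"ry":0,"rz":1.75,"tx":0,"ty":-51.6,"tz":-15,"gripper":85},{"rx":0,"ry":0,"rz":1.85,"tx":0,"ty":-51.8,"tz":-15,"gripper":85},{"rx":0,"ry":0,"rz":0,"tx":0,"ty":0,"tz":0,"gripper":60},{"rx":0,"ry":0,"rz":0,"tx":0,"ty":0,"tz":0,"gripper":60}])

```text
clock: 3.72
eef_pos: [0.528, -0.3159, 0.2238]
eef_rot: [-0.0, 0.983, 0.183, -0.0]
wrist_force: [-0.4, 0.1, -0.3]
gripper_width: 0.0597
grip_force: 0.0
```

```bash
cat > st.py <<'E'
from h import *
from scipy.spatial.transform import Rotation as R
s=get_state();q=np.array(s['eef_rot']);m=R.from_quat(q[[1,2,3,0]]).as_matrix();a=np.degrees(np.arctan2(m[1,0],m[0,0]))
print('t',s['clock'],'p',np.round(np.array(s['eef_pos'])*1e3,2),'yaw',a.round(2),'tilt',np.degrees(m[:2,2]).round(2),'F',np.round(s['wrist_force'],2),'T',np.round(s['wrist_torque'],2),'w',s['gripper_width'],s['grip_force'])
b=np.radians(6.4);d=np.array(s['eef_pos'])[:2]-[.6029,.1455]
print('machine-frame TCP rel pin mm',1e3*d@[np.cos(b),np.sin(b)],1e3*d@[-np.sin(b),np.cos(b)])
E
python3 st.py
```

```text
t 3.725 p [ 527.96 -315.89  223.8 ] yaw 21.13 tilt [-0.02  0.02] F [-0.38  0.13 -0.3 ] T [-0.   -0.02  0.03] w 0.0597013285821694 0.0
machine-frame TCP rel pin mm -125.90850673968902 -450.1647633006161
```

Request:
servo_tool(deltas=[{"rx":0,"ry":0,"rz":0.2,"tx":1,"ty":0.7,"tz":-40,"gripper":60},{"rx":0,"ry":0,"rz":0,"tx":0,"ty":0,"tz":-40,"gripper":60},{"rx":0,"ry":0,"rz":0,"tx":0,"ty":0,"tz":-30,"gripper":60},{"rx":0,"ry":0,"rz":0,"tx":0,"ty":0,"tz":-20,"gripper":60},{"rx":0,"ry":0,"rz":0,"tx":0,"ty":0,"tz":-8,"gripper":60},{"rx":0,"ry":0,"rz":0,"tx":0,"ty":0,"tz":0,"gripper":40}])

```text
clock: 4.47
eef_pos: [0.5302, -0.314, 0.0864]
eef_rot: [0.0, 0.982, 0.186, 0.0]
wrist_force: [0.2, -0.6, -0.2]
gripper_width: 0.0429
grip_force: 0.0
```

Request:
servo_tool(deltas=[{"rx":0,"ry":0,"rz":0,"tx":0,"ty":0,"tz":0,"gripper":28},{"rx":0,"ry":0,"rz":0,"tx":0,"ty":0,"tz":0,"gripper":22},{"rx":0,"ry":0,"rz":0,"tx":0,"ty":0,"tz":0,"gripper":18},{"rx":0,"ry":0,"rz":0,"tx":0,"ty":0,"tz":0,"gripper":10},{"rx":0,"ry":0,"rz":0,"tx":0,"ty":0,"tz":0,"gripper":10},{"rx":0,"ry":0,"rz":0,"tx":0,"ty":0,"tz":0,"gripper":10}])

```text
clock: 5.22
eef_pos: [0.5303, -0.3142, 0.0867]
eef_rot: [0.0, 0.982, 0.186, 0.0]
wrist_force: [-1.2, -0.0, 4.9]
gripper_width: 0.0156
grip_force: 60.7
```

```bash
python3 st.py; python3 -c "
from h import *
snap('wrist','w3')"
```

```text
t 5.225 p [ 530.34 -314.25   86.66] yaw 21.48 tilt [ 0.05 -0.04] F [-1.17 -0.05  4.88] T [ 0.11  0.16 -0.  ] w 0.015622627207240274 60.71977257728577
machine-frame TCP rel pin mm -123.35424795336664 -448.79452153667927
```

View pics/w3.png

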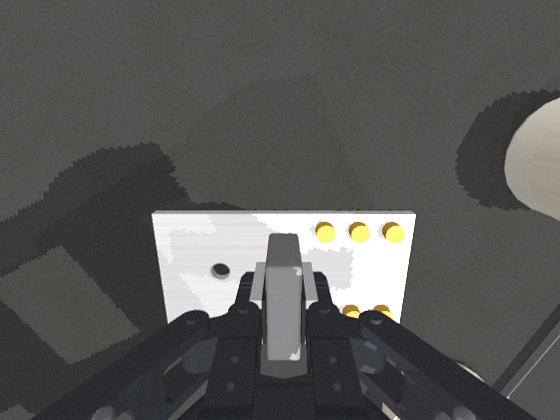

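The picture shows the block gripped squarely. The plate's far edge is level from (153,212) to (415,212), and the hole is at (221,271). I'll compute the plate's offset in the hand and lift.

Request:
servo_tool(deltas=[{"rx":0,"ry":0,"rz":0,"tx":0,"ty":0,"tz":3,"gripper":10},{"rx":0,"ry":0,"rz":0,"tx":0,"ty":0,"tz":10,"gripper":10},{"rx":0,"ry":0,"rz":0,"tx":0,"ty":0,"tz":35,"gripper":10},{"rx":0,"ry":0,"rz":0,"tx":0,"ty":0,"tz":50,"gripper":10},{"rx":0,"ry":0,"rz":0,"tx":0,"ty":0,"tz":55,"gripper":10},{"rx":0,"ry":0,"rz":0,"tx":0,"ty":0,"tz":0,"gripper":10},{"rx":0,"ry":0,"rz":0,"tx":0,"ty":0,"tz":0,"gripper":10}])

```text
clock: 6.15
eef_pos: [0.5293, -0.3134, 0.2374]
eef_rot: [-0.001, 0.982, 0.186, -0.001]
wrist_force: [0.6, 0.5, -4.4]
gripper_width: 0.0153
grip_force: 59.4
```

```bash
python3 st.py
python3 - <<'E'
from h import *
snap('wrist','w4')
im,K,V=load('w4');im3=load('w3')[0]
def edge(f,z,y0=195):
    g=load(f)[0].astype(float).mean(2);xs=np.arange(165,405,10);ys=[]
    for x in xs:
        d=np.diff(g[y0:y0+40,x]);ys.append(y0+.5+np.argmax(d))
    k=np.polyfit(xs,ys,1);P=[onz(f,(x,np.polyval(k,x)),z) for x in(165,395)];d=P[0]-P[1];print(f,'edge',k,P,np.degrees(np.arctan2(-d[0],d[1])))
    return P
def hole(f,z):
    g=load(f)[0][258:285,205:238].max(2);c=max(cv2.findContours((g<110).astype(np.uint8),0,1)[0],key=cv2.contourArea);h=cv2.minAreaRect(c.astype(np.float32))[0];h=(h[0]+205,h[1]+258);print('hole',h,onz(f,h,z));return onz(f,h,z)
for f,z,t in(('w3',.006,(.53034,-.31425)),('w4',.006+.153,None)):
    P=edge(f,z);H=hole(f,z)
    if t is None: t=np.array(get_state()['eef_pos'])[:2]
    a=np.radians(21.5);x=np.array([np.cos(a),np.sin(a)]);y=np.array([-x[1],x[0]])
    print('edge x off',[(p[:2]-t)@x for p in P],'hole off',(H[:2]-t)@x,(H[:2]-t)@y)
E
```

```text
t 6.15 p [ 529.26 -313.41  237.36] yaw 21.48 tilt [-0.11  0.09] F [ 0.61  0.49 -4.37] T [ 0.01 -0.01 -0.03] w 0.015334130073145665 59.39958214759827
machine-frame TCP rel pin mm -124.33910974352315 -447.84535380476814
w3 edge [1.61739130e-02 2.07804638e+02] [array([ 0.53972866, -0.24323071,  0.006     ]), array([ 0.58240895, -0.35731319,  0.006     ])] 20.5117187818361
hole (220.5, 269.0) [ 0.51723618 -0.28106063  0.006     ]
edge x off [np.float64(0.034764034837121725), np.float64(0.03266315645563553)] hole off -2.807607918871996e-05 0.03568254162847231
w4 edge [1.79130435e-02 2.07317681e+02] [array([ 0.53950126, -0.24276209,  0.159     ]), array([ 0.58141964, -0.35508371,  0.159     ])] 20.46554805037618
hole (220.5, 270.5) [ 0.51633989 -0.28035509  0.159     ]
edge x off [np.float64(0.035720829180758217), np.float64(0.033556405331389656)] hole off 0.00039320412240259964 0.035021862539834886
```

Request:
servo_tool(deltas=[{"rx":0,"ry":0,"rz":-1,"tx":4,"ty":22,"tz":0,"gripper":10},{"rx":0,"ry":0,"rz":-1.7,"tx":8,"ty":46,"tz":0,"gripper":10},{"rx":0,"ry":0,"rz":-1.7,"tx":8,"ty":46,"tz":0,"gripper":10},{"rx":0,"ry":0,"rz":-1.7,"tx":8,"ty":46,"tz":0,"gripper":10},{"rx":0,"ry":0,"rz":-2,"tx":9,"ty":52,"tz":0,"gripper":10},{"rx":0,"ry":0,"rz":-2,"tx":9,"ty":52,"tz":0,"gripper":10},{"rx":0,"ry":0,"rz":-2,"tx":9,"ty":52,"tz":0,"gripper":10},{"rx":0,"ry":0,"rz":-2,"tx":9,"ty":52,"tz":0,"gripper":10},{"rx":0,"ry":0,"rz":-1,"tx":6,"ty":30,"tz":0,"gripper":10},{"rx":0,"ry":0,"rz":0,"tx":3,"ty":14.6,"tz":0,"gripper":10}])

```text
clock: 7.45
eef_pos: [0.6017, 0.1001, 0.2356]
eef_rot: [0.0, 0.998, 0.057, -0.003]
wrist_force: [0.0, 0.8, -4.1]
gripper_width: 0.0154
grip_force: 59.6
```

Request:
servo_tool(deltas=[{"rx":0,"ry":0,"rz":0,"tx":0,"ty":0,"tz":-15,"gripper":10},{"rx":0,"ry":0,"rz":0,"tx":0,"ty":0,"tz":-10,"gripper":10},{"rx":0,"ry":0,"rz":0,"tx":0,"ty":0,"tz":0,"gripper":10},{"rx":0,"ry":0,"rz":0,"tx":0,"ty":0,"tz":0,"gripper":10},{"rx":0,"ry":0,"rz":0,"tx":0,"ty":0,"tz":0,"gripper":10}])

```text
clock: 8.07
eef_pos: [0.6033, 0.0982, 0.2147]
eef_rot: [0.0, 0.998, 0.055, 0.001]
wrist_force: [-0.3, 0.4, -3.2]
gripper_width: 0.0153
grip_force: 59.6
```

```bash
python3 st.py
python3 - <<'E'
from h import *
snap('wrist','w5')
E
python3 st.py
```

```text
t 8.075 p [603.32  98.21 214.66] yaw 6.34 tilt [0.07 0.  ] F [-0.29  0.43 -3.25] T [-0.03 -0.04  0.02] w 0.015266306101300892 59.569310545921326
machine-frame TCP rel pin mm -4.85799516907518 -47.04317090817595
t 8.125 p [603.33  98.34 214.7 ] yaw 6.35 tilt [0.08 0.  ] F [ 0.16 -1.47 -4.37] T [0.   0.02 0.01] w 0.015161485596320573 59.569485783576965
machine-frame TCP rel pin mm -4.833175744485779 -46.910452204878695
```

View pics/w5.png

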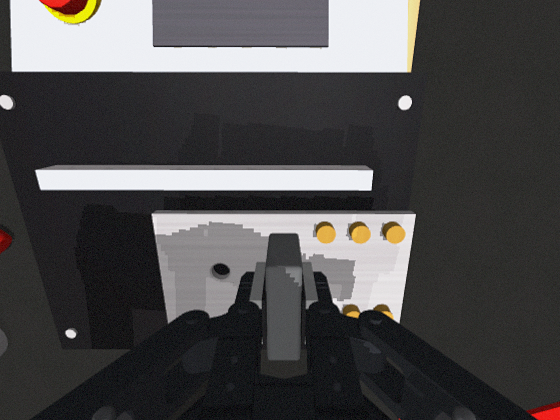

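The plate edge from (153,212) to (415,212) is parallel to the fence edge from (38,190) to (372,190), with a clear gap between them. Next I'll lower to just above the pin.

Request:
servo_tool(deltas=[{"rx":0,"ry":0,"rz":0,"tx":0,"ty":0,"tz":-8,"gripper":10},{"rx":0,"ry":0,"rz":0,"tx":0,"ty":0,"tz":-8,"gripper":10},{"rx":0,"ry":0,"rz":0,"tx":0,"ty":0,"tz":-6,"gripper":10},{"rx":0,"ry":0,"rz":0,"tx":0,"ty":0,"tz":-3,"gripper":10},{"rx":0,"ry":0,"rz":0,"tx":0,"ty":0,"tz":0,"gripper":10},{"rx":0,"ry":0,"rz":0,"tx":0,"ty":0,"tz":0,"gripper":10}])

```text
clock: 8.88
eef_pos: [0.6032, 0.0986, 0.1892]
eef_rot: [0.0, 0.998, 0.056, 0.0]
wrist_force: [-0.5, 0.7, -3.2]
gripper_width: 0.0153
grip_force: 59.6
```

Request:
servo_tool(deltas=[{"rx":0,"ry":0,"rz":0,"tx":0,"ty":0,"tz":-0.5,"gripper":10},{"rx":0,"ry":0,"rz":0,"tx":0,"ty":0,"tz":0,"gripper":10}])

```text
clock: 9.12
eef_pos: [0.603, 0.0986, 0.1886]
eef_rot: [0.0, 0.998, 0.056, 0.0]
wrist_force: [-0.3, -0.8, -4.4]
gripper_width: 0.0152
grip_force: 59.6
```

```bash
python3 st.py
```

```text
t 9.125 p [603.04  98.63 188.59] yaw 6.38 tilt [ 0.02 -0.  ] F [-0.3  -0.78 -4.37] T [-0.   -0.02 -0.05] w 0.015240633725814596 59.61321294307709
machine-frame TCP rel pin mm -5.088668368982263 -46.588875204583736
```

Request:
servo_tool(deltas=[{"rx":0,"ry":0,"rz":0,"tx":0,"ty":0,"tz":-1,"gripper":10},{"rx":0,"ry":0,"rz":0,"tx":0,"ty":0,"tz":-0.5,"gripper":10},{"rx":0,"ry":0,"rz":0,"tx":0,"ty":0,"tz":0,"gripper":10}])

```text
clock: 9.5
eef_pos: [0.6029, 0.0986, 0.1868]
eef_rot: [-0.0, 0.998, 0.056, -0.0]
wrist_force: [-0.0, -0.6, -4.0]
gripper_width: 0.015
grip_force: 59.6
```

Request:
servo_tool(deltas=[{"rx":0,"ry":0,"rz":0,"tx":0,"ty":0,"tz":-0.5,"gripper":10},{"rx":0,"ry":0,"rz":0,"tx":0,"ty":0,"tz":0,"gripper":10}])

```text
clock: 9.75
eef_pos: [0.6029, 0.0986, 0.1863]
eef_rot: [0.0, 0.998, 0.056, -0.0]
wrist_force: [0.3, 0.3, -4.7]
gripper_width: 0.0149
grip_force: 59.6
```

Request:
servo_tool(deltas=[{"rx":0,"ry":0,"rz":0,"tx":0,"ty":0,"tz":-0.5,"gripper":10},{"rx":0,"ry":0,"rz":0,"tx":0,"ty":0,"tz":0,"gripper":10}])

```text
clock: 10.0
eef_pos: [0.6029, 0.0986, 0.1858]
eef_rot: [-0.0, 0.998, 0.056, -0.0]
wrist_force: [-0.2, -0.3, -4.2]
gripper_width: 0.0154
grip_force: 59.6
```

```bash
python3 st.py
```

```text
t 10.0 p [602.94  98.63 185.84] yaw 6.38 tilt [-0.01  0.  ] F [-0.23 -0.33 -4.18] T [0.01 0.   0.01] w 0.015444289665511127 59.61150884628296
machine-frame TCP rel pin mm -5.188642839897115 -46.580693224823264
```

Underside is at about 99.1, so contact is near. I'll go on in fine steps.

Request:
servo_tool(deltas=[{"rx":0,"ry":0,"rz":0,"tx":0,"ty":0,"tz":-0.3,"gripper":10},{"rx":0,"ry":0,"rz":0,"tx":0,"ty":0,"tz":0,"gripper":10}])

```text
clock: 10.25
eef_pos: [0.603, 0.0986, 0.1856]
eef_rot: [0.0, 0.998, 0.056, 0.0]
wrist_force: [-0.3, -0.1, -5.5]
gripper_width: 0.0154
grip_force: 59.7
```

Request:
servo_tool(deltas=[{"rx":0,"ry":0,"rz":0,"tx":0,"ty":0,"tz":-0.3,"gripper":10},{"rx":0,"ry":0,"rz":0,"tx":0,"ty":0,"tz":0,"gripper":10}])

```text
clock: 10.5
eef_pos: [0.603, 0.0986, 0.1856]
eef_rot: [0.0, 0.998, 0.056, 0.0]
wrist_force: [-0.2, -0.7, -2.5]
gripper_width: 0.0152
grip_force: 59.9
```

```bash
python3 st.py
```

```text
t 10.5 p [603.03  98.64 185.57] yaw 6.38 tilt [0.01 0.  ] F [-0.18 -0.7  -2.53] T [0.01 0.13 0.03] w 0.015194257438532116 59.85386788845062
machine-frame TCP rel pin mm -5.094191361482644 -46.58589517767589
```

Light contact with the pin: z has stopped and the force rose by about 2 N. Now I'll move towards the fence along machine +x = (0.994, 0.111).

Request:
servo_tool(deltas=[{"rx":0,"ry":0,"rz":0,"tx":1,"ty":0.11,"tz":0,"gripper":10},{"rx":0,"ry":0,"rz":0,"tx":1,"ty":0.11,"tz":0,"gripper":10},{"rx":0,"ry":0,"rz":0,"tx":1,"ty":0.11,"tz":0,"gripper":10},{"rx":0,"ry":0,"rz":0,"tx":0,"ty":0,"tz":0,"gripper":10}])

```text
clock: 11.0
eef_pos: [0.6061, 0.099, 0.1855]
eef_rot: [-0.0, 0.998, 0.056, 0.0]
wrist_force: [-1.0, -0.4, -0.5]
gripper_width: 0.0156
grip_force: 60.1
```

Request:
servo_tool(deltas=[{"rx":0,"ry":0,"rz":0,"tx":0.6,"ty":0.07,"tz":0,"gripper":10},{"rx":0,"ry":0,"rz":0,"tx":0,"ty":0,"tz":0,"gripper":10}])

```text
clock: 11.25
eef_pos: [0.6066, 0.0991, 0.1854]
eef_rot: [-0.0, 0.998, 0.056, -0.0]
wrist_force: [-2.3, -0.3, 0.0]
gripper_width: 0.0154
grip_force: 60.2
```

```bash
python3 st.py
```

```text
t 11.25 p [606.58  99.1  185.43] yaw 6.38 tilt [-0.    0.01] F [-2.34 -0.31  0.02] T [0.16 0.42 0.11] w 0.015368428527747831 60.15897274017334
machine-frame TCP rel pin mm -1.5191021805785394 -46.524568208747596
```

Request:
servo_tool(deltas=[{"rx":0,"ry":0,"rz":0,"tx":0,"ty":0,"tz":0.15,"gripper":10},{"rx":0,"ry":0,"rz":0,"tx":0.4,"ty":0.04,"tz":0,"gripper":10},{"rx":0,"ry":0,"rz":0,"tx":0,"ty":0,"tz":0,"gripper":10}])

```text
clock: 11.62
eef_pos: [0.607, 0.0991, 0.1855]
eef_rot: [-0.0, 0.998, 0.056, -0.0]
wrist_force: [-2.5, -0.3, -0.3]
gripper_width: 0.015
grip_force: 60.2
```

Request:
servo_tool(deltas=[{"rx":0,"ry":0,"rz":0,"tx":0.4,"ty":0.04,"tz":0,"gripper":10},{"rx":0,"ry":0,"rz":0,"tx":0,"ty":0,"tz":0,"gripper":10}])

```text
clock: 11.88
eef_pos: [0.6074, 0.0991, 0.1855]
eef_rot: [0.0, 0.998, 0.056, 0.0]
wrist_force: [-3.3, -0.1, -0.2]
gripper_width: 0.0153
grip_force: 60.2
```

```bash
python3 st.py
```

```text
t 11.875 p [607.41  99.11 185.47] yaw 6.38 tilt [0.01 0.  ] F [-3.34 -0.06 -0.21] T [0.17 0.42 0.1 ] w 0.015315456251559308 60.15535354614258
machine-frame TCP rel pin mm -0.6902568583449691 -46.59983309948984
```

```bash
python3 - <<'E'
from h import *
im=snap('wrist','w6')
cv2.imwrite('pics/c6.png',cv2.resize(im[150:290,130:430,::-1],(800,373),interpolation=cv2.INTER_CUBIC))
E
python3 st.py
```

```text
t 11.925 p [607.42  99.13 185.49] yaw 6.38 tilt [0.01 0.  ] F [-3.45 -0.2  -0.3 ] T [0.2  0.41 0.07] w 0.015469673389116485 60.15504240989685
machine-frame TCP rel pin mm -0.6779873086353501 -46.58117862843625
```

View pics/c6.png

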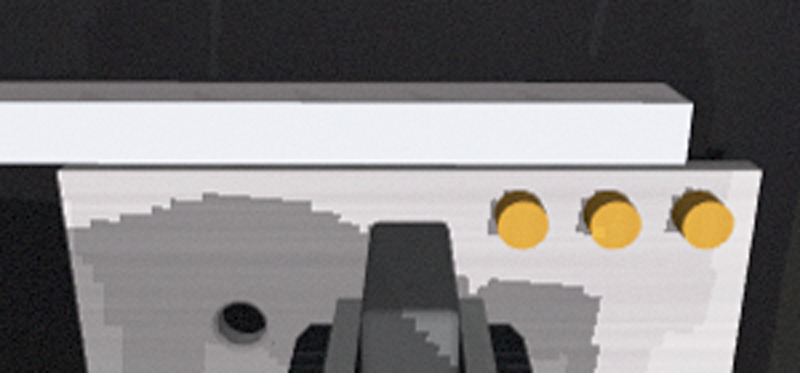

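The crop shows the plate's edge at the fence. The left end is at crop (60,169) and the right end at (760,172), with the +y end leading slightly. The positive Tz agrees with that, so I'll yaw slightly positive and press on lightly.

Request:
servo_tool(deltas=[{"rx":0,"ry":0,"rz":0.4,"tx":0,"ty":0,"tz":0,"gripper":10},{"rx":0,"ry":0,"rz":0,"tx":0,"ty":0,"tz":0,"gripper":10}])

```text
clock: 12.18
eef_pos: [0.6076, 0.0991, 0.1855]
eef_rot: [-0.0, 0.998, 0.059, 0.0]
wrist_force: [-1.1, -1.0, -0.5]
gripper_width: 0.0154
grip_force: 60.1
```

```bash
python3 st.py
```

```text
t 12.175 p [607.57  99.13 185.51] yaw 6.77 tilt [0.04 0.  ] F [-1.11 -0.95 -0.5 ] T [0.2  0.13 0.09] w 0.015449748499578983 60.06289780139923
machine-frame TCP rel pin mm -0.5323049217377696 -46.60558790870685
```

Request:
servo_tool(deltas=[{"rx":0,"ry":0,"rz":0,"tx":0.4,"ty":0.04,"tz":0,"gripper":10},{"rx":0,"ry":0,"rz":0,"tx":0,"ty":0,"tz":0,"gripper":10}])

```text
clock: 12.42
eef_pos: [0.6077, 0.0992, 0.1855]
eef_rot: [-0.0, 0.998, 0.059, -0.0]
wrist_force: [-2.3, 0.0, -0.0]
gripper_width: 0.0149
grip_force: 60.1
```

```bash
python3 st.py
```

```text
t 12.425 p [607.74  99.17 185.5 ] yaw 6.78 tilt [-0.01 -0.  ] F [-2.32  0.03 -0.03] T [0.17 0.39 0.07] w 0.014948445194157748 60.10572373867035
machine-frame TCP rel pin mm -0.3548285256331871 -46.58441325504618
```

Request:
servo_tool(deltas=[{"rx":0,"ry":0,"rz":0.3,"tx":0,"ty":0,"tz":0,"gripper":10},{"rx":0,"ry":0,"rz":0,"tx":0,"ty":0,"tz":0,"gripper":10}])

```text
clock: 12.68
eef_pos: [0.6079, 0.0992, 0.1855]
eef_rot: [-0.0, 0.998, 0.062, 0.0]
wrist_force: [-1.2, -0.6, -0.7]
gripper_width: 0.0151
grip_force: 60.1
```

```bash
python3 st.py
```

```text
t 12.675 p [607.86  99.16 185.5 ] yaw 7.08 tilt [0.02 0.  ] F [-1.22 -0.56 -0.66] T [0.16 0.24 0.04] w 0.01514175930998827 60.10210633277893
machine-frame TCP rel pin mm -0.2326923576750346 -46.606683442718776
```

Request:
servo_tool(deltas=[{"rx":0,"ry":0,"rz":0,"tx":0.4,"ty":0.04,"tz":0,"gripper":10},{"rx":0,"ry":0,"rz":0,"tx":0,"ty":0,"tz":0,"gripper":10}])

```text
clock: 12.92
eef_pos: [0.608, 0.0992, 0.1854]
eef_rot: [0.0, 0.998, 0.062, -0.0]
wrist_force: [-3.2, -0.4, 0.2]
gripper_width: 0.0149
grip_force: 60.2
```

```bash
python3 st.py;  python3 -c "
from h import *
snap('wrist','w7')
for f in('w5','w6','w7'):
    g=load(f)[0].astype(float).mean(2)
    for x in (165,180,200,240,320,350,380):
        print(f,x,g[184:220,x].astype(int).tolist())
"; python3 st.py
```

```text
t 12.925 p [608.04  99.17 185.43] yaw 7.08 tilt [-0.03 -0.  ] F [-3.17 -0.42  0.18] T [0.12 0.45 0.09] w 0.014942355483374015 60.17498731613159
machine-frame TCP rel pin mm -0.052810622755310455 -46.618392439174016
w5 165 [240, 241, 240, 240, 242, 232, 128, 30, 34, 35, 39, 42, 31, 16, 26, 26, 26, 29, 26, 22, 26, 30, 23, 26, 20, 14, 84, 96, 88, 136, 202, 218, 218, 217, 215, 218]
w5 180 [240, 241, 240, 240, 244, 231, 125, 22, 29, 30, 29, 29, 32, 38, 25, 17, 20, 23, 12, 24, 21, 18, 29, 19, 25, 23, 61, 92, 90, 137, 201, 218, 215, 218, 218, 217]
w5 200 [239, 239, 240, 240, 243, 230, 133, 22, 34, 32, 31, 30, 35, 25, 20, 19, 25, 23, 23, 21, 23, 16, 18, 18, 20, 20, 66, 90, 94, 110, 193, 218, 214, 218, 218, 218]
w5 240 [239, 238, 240, 241, 243, 229, 128, 29, 29, 36, 37, 35, 38, 24, 27, 26, 20, 20, 23, 22, 17, 25, 13, 22, 24, 9, 65, 89, 90, 112, 192, 216, 216, 219, 220, 217]
w5 320 [240, 239, 240, 239, 242, 230, 128, 24, 30, 39, 44, 39, 25, 26, 25, 25, 18, 27, 22, 24, 20, 24, 26, 25, 26, 17, 61, 90, 89, 111, 198, 216, 215, 219, 217, 214]
w5 350 [240, 239, 240, 241, 242, 231, 131, 29, 32, 29, 3
[... 2407 characters left out ...]
40, 240, 239, 240, 239, 241, 240, 240, 240, 240, 239, 239, 241, 242, 229, 159, 187, 215, 215, 216, 217, 217]
w7 350 [118, 118, 117, 119, 114, 109, 164, 235, 243, 239, 240, 239, 240, 241, 239, 240, 240, 240, 240, 241, 240, 240, 240, 240, 240, 240, 240, 240, 245, 180, 187, 215, 216, 215, 216, 215]
w7 380 [107, 119, 118, 119, 115, 110, 102, 226, 243, 240, 240, 240, 240, 240, 241, 239, 240, 240, 240, 240, 240, 240, 240, 240, 239, 240, 240, 239, 241, 222, 214, 216, 216, 216, 220, 217]
t 12.975 p [608.04  99.2  185.44] yaw 7.08 tilt [-0.03 -0.  ] F [-2.89 -0.74  0.33] T [0.16 0.55 0.12] w 0.015244279964567165 60.175108909606934
machine-frame TCP rel pin mm -0.049577087850235735 -46.587256935094075
```

The edges were actually parallel at yaw 6.38: the fence edge is at rows 211.3 to 211.7 and the plate edge is level at 213.5. A side-face strip is still visible, so the fence has not been touched yet and the Fx is pin friction. I'll restore the yaw, lighten, and go on.

Request:
servo_tool(deltas=[{"rx":0,"ry":0,"rz":-0.7,"tx":0,"ty":0,"tz":0.3,"gripper":10},{"rx":0,"ry":0,"rz":0,"tx":0.3,"ty":0.03,"tz":0,"gripper":10},{"rx":0,"ry":0,"rz":0,"tx":0,"ty":0,"tz":0,"gripper":10}])

```text
clock: 13.35
eef_pos: [0.6084, 0.0992, 0.1855]
eef_rot: [0.0, 0.998, 0.056, -0.0]
wrist_force: [-0.4, -0.6, -1.0]
gripper_width: 0.0157
grip_force: 59.9
```

```bash
python3 st.py;python3 - <<'E'
from h import *
s=get_state();a=np.radians(6.35);t=np.array(s['eef_pos']);x=np.array([np.cos(a),np.sin(a),0])
snap('wrist','w8');V=load('w8')[2];print('cam-tcp',-V[:3,:3].T@V[:3,3]-t)
for dx,z in((.035,.1079),(.035,.1049)):
    P=t+dx*x;P[2]=z;print(proj('w8',P))
g=load('w8')[0].astype(float).mean(2)
for x in (200,240,320,350): print(x,g[206:218,x].astype(int))
E
```

```text
t 13.35 p [608.44  99.17 185.54] yaw 6.38 tilt [-0.   -0.01] F [-0.44 -0.65 -1.03] T [0.1  0.32 0.02] w 0.015706712356751473 59.9272745847702
machine-frame TCP rel pin mm 0.3457974084325146 -46.65727879113516
cam-tcp [0.08281011 0.00948064 0.07017277]
[283.66838258 211.6136271 ]
[283.66099482 209.84653324]
200 [240 239 240 240 240 241 230 157 189 220 217 217]
240 [240 240 240 240 239 243 229 154 186 217 218 218]
320 [239 240 240 240 239 241 245 180 189 216 218 218]
350 [240 239 239 240 239 241 245 183 186 218 216 215]
```

Request:
servo_tool(deltas=[{"rx":0,"ry":0,"rz":0,"tx":0.4,"ty":0.04,"tz":0,"gripper":10},{"rx":0,"ry":0,"rz":0,"tx":0,"ty":0,"tz":0,"gripper":10}])

```text
clock: 13.65
eef_pos: [0.6089, 0.0992, 0.1856]
eef_rot: [0.0, 0.998, 0.056, 0.0]
wrist_force: [0.2, 0.4, -2.9]
gripper_width: 0.0153
grip_force: 59.8
```

```bash
python3 st.py
```

```text
t 13.65 p [608.91  99.24 185.6 ] yaw 6.37 tilt [ 0.01 -0.  ] F [ 0.18  0.39 -2.9 ] T [ 0.06  0.12 -0.04] w 0.015317535838539315 59.797895550727844
machine-frame TCP rel pin mm 0.8167222488321908 -46.640889508405344
```

Request:
servo_tool(deltas=[{"rx":0,"ry":0,"rz":0,"tx":0.4,"ty":0.04,"tz":0,"gripper":10},{"rx":0,"ry":0,"rz":0,"tx":0,"ty":0,"tz":0,"gripper":10}])

```text
clock: 13.9
eef_pos: [0.6093, 0.0993, 0.1857]
eef_rot: [0.0, 0.998, 0.056, 0.0]
wrist_force: [-0.2, -0.2, -3.1]
gripper_width: 0.0151
grip_force: 59.7
```

Request:
servo_tool(deltas=[{"rx":0,"ry":0,"rz":0,"tx":0.3,"ty":0.03,"tz":0,"gripper":10},{"rx":0,"ry":0,"rz":0,"tx":0,"ty":0,"tz":0,"gripper":10}])

```text
clock: 14.15
eef_pos: [0.6096, 0.0993, 0.1857]
eef_rot: [0.0, 0.998, 0.056, 0.0]
wrist_force: [-0.8, -0.7, -3.8]
gripper_width: 0.0153
grip_force: 59.6
```

```bash
python3 st.py;python3 - <<'E'
from h import *
snap('wrist','w9')
g=load('w9')[0].astype(float).mean(2)
for x in (165,200,240,320,350): print(x,g[206:220,x].astype(int))
E
```

```text
t 14.15 p [609.6   99.31 185.66] yaw 6.37 tilt [ 0.01 -0.  ] F [-0.78 -0.69 -3.81] T [ 0.07 -0.02  0.02] w 0.015316183794351795 59.644399881362915
machine-frame TCP rel pin mm 1.5078926359086262 -46.646570113754635
165 [240 240 240 240 241 239 241 241 238 226 216 219 217 217]
200 [240 240 240 240 241 239 240 240 231 217 219 218 218 218]
240 [239 239 239 241 239 240 242 239 241 228 215 218 217 217]
320 [239 241 240 239 240 241 240 240 242 225 214 215 217 218]
350 [240 240 241 240 239 241 240 239 241 226 215 213 216 216]
```

Request:
servo_tool(deltas=[{"rx":0,"ry":0,"rz":0,"tx":0.3,"ty":0.03,"tz":-0.1,"gripper":10},{"rx":0,"ry":0,"rz":0,"tx":0,"ty":0,"tz":0,"gripper":10}])

```text
clock: 14.45
eef_pos: [0.6099, 0.0994, 0.1857]
eef_rot: [-0.0, 0.998, 0.056, 0.0]
wrist_force: [-0.5, 1.0, -4.3]
gripper_width: 0.015
grip_force: 59.6
```

Request:
servo_tool(deltas=[{"rx":0,"ry":0,"rz":0,"tx":0.3,"ty":0.03,"tz":0,"gripper":10},{"rx":0,"ry":0,"rz":0,"tx":0,"ty":0,"tz":0,"gripper":10}])

```text
clock: 14.7
eef_pos: [0.61, 0.0994, 0.1856]
eef_rot: [0.0, 0.998, 0.056, -0.0]
wrist_force: [-2.4, -0.6, -2.6]
gripper_width: 0.0149
grip_force: 59.8
```

```bash
python3 st.py
```

```text
t 14.7 p [610.01  99.38 185.62] yaw 6.37 tilt [-0.04 -0.  ] F [-2.43 -0.65 -2.57] T [-0.03  0.27 -0.01] w 0.014925910847572625 59.78366196155548
machine-frame TCP rel pin mm 1.9262280231209568 -46.62394873458432
```

The fence is touched: about 2.4 N against the fence, about 2 N on the pin, no yaw moment. Now I'll slide along the fence, machine +y = (-0.111, 0.994).

Request:
servo_tool(deltas=[{"rx":0,"ry":0,"rz":0,"tx":-0.11,"ty":1,"tz":0,"gripper":10},{"rx":0,"ry":0,"rz":0,"tx":-0.11,"ty":1,"tz":0,"gripper":10},{"rx":0,"ry":0,"rz":0,"tx":-0.11,"ty":1,"tz":0,"gripper":10},{"rx":0,"ry":0,"rz":0,"tx":0,"ty":0,"tz":0,"gripper":10}])

```text
clock: 15.2
eef_pos: [0.6097, 0.1023, 0.1856]
eef_rot: [0.0, 0.998, 0.056, -0.0]
wrist_force: [-2.2, -2.9, -2.9]
gripper_width: 0.015
grip_force: 59.9
```

```bash
python3 st.py
```

```text
t 15.2 p [609.7  102.33 185.63] yaw 6.38 tilt [-0.03 -0.02] F [-2.2  -2.94 -2.9 ] T [-0.45  0.49 -0.07] w 0.015023100955008323 59.86966073513031
machine-frame TCP rel pin mm 1.9439642165719633 -43.654162342040905
```

Request:
servo_tool(deltas=[{"rx":0,"ry":0,"rz":0,"tx":-0.11,"ty":1,"tz":0,"gripper":10},{"rx":0,"ry":0,"rz":0,"tx":-0.11,"ty":1,"tz":0,"gripper":10},{"rx":0,"ry":0,"rz":0,"tx":0,"ty":0,"tz":0,"gripper":10}])

```text
clock: 15.58
eef_pos: [0.6095, 0.1045, 0.1856]
eef_rot: [0.0, 0.998, 0.056, -0.0]
wrist_force: [-3.1, -2.7, -1.9]
gripper_width: 0.0151
grip_force: 59.9
```

```bash
python3 st.py
```

```text
t 15.575 p [609.47 104.46 185.58] yaw 6.38 tilt [-0.03 -0.  ] F [-3.11 -2.75 -1.9 ] T [-0.42  0.53 -0.04] w 0.015053904360343049 59.89149749279022
machine-frame TCP rel pin mm 1.9496924992747635 -41.52058360809812
```

Request:
servo_tool(deltas=[{"rx":0,"ry":0,"rz":0,"tx":-0.12,"ty":1,"tz":0,"gripper":10},{"rx":0,"ry":0,"rz":0,"tx":-0.12,"ty":1,"tz":0,"gripper":10},{"rx":0,"ry":0,"rz":0,"tx":0,"ty":0,"tz":0,"gripper":10}])

```text
clock: 15.95
eef_pos: [0.6092, 0.1066, 0.1855]
eef_rot: [-0.0, 0.998, 0.056, -0.0]
wrist_force: [-3.6, -2.9, -2.6]
gripper_width: 0.015
grip_force: 59.8
```

```bash
python3 st.py
```

```text
t 15.95 p [609.22 106.61 185.48] yaw 6.38 tilt [-0.02  0.02] F [-3.64 -2.88 -2.6 ] T [-0.39  0.55 -0.05] w 0.015030353754340845 59.78923738002777
machine-frame TCP rel pin mm 1.9468941286110013 -39.347564743633114
```

Request:
servo_tool(deltas=[{"rx":0,"ry":0,"rz":0,"tx":-0.12,"ty":1,"tz":0,"gripper":10},{"rx":0,"ry":0,"rz":0,"tx":-0.06,"ty":0.5,"tz":0,"gripper":10},{"rx":0,"ry":0,"rz":0,"tx":0,"ty":0,"tz":0,"gripper":10}])

```text
clock: 16.32
eef_pos: [0.609, 0.1082, 0.1853]
eef_rot: [-0.0, 0.998, 0.056, -0.0]
wrist_force: [-2.6, -1.2, -4.2]
gripper_width: 0.0149
grip_force: 59.5
```

```bash
python3 st.py
```

```text
t 16.325 p [609.04 108.18 185.33] yaw 6.38 tilt [-0.02  0.03] F [-2.57 -1.16 -4.18] T [-0.26  0.46 -0.06] w 0.014938182881349295 59.501500725746155
machine-frame TCP rel pin mm 1.9433910164558847 -37.767845531088795
```

The pin load has vanished (Fz is back to hanging weight) and z has eased down, so the hole is coming over the pin.

Request:
servo_tool(deltas=[{"rx":0,"ry":0,"rz":0,"tx":-0.06,"ty":0.5,"tz":0,"gripper":10},{"rx":0,"ry":0,"rz":0,"tx":-0.06,"ty":0.5,"tz":0,"gripper":10},{"rx":0,"ry":0,"rz":0,"tx":0,"ty":0,"tz":-0.3,"gripper":10},{"rx":0,"ry":0,"rz":0,"tx":0,"ty":0,"tz":0,"gripper":10}])

```text
clock: 16.82
eef_pos: [0.609, 0.1089, 0.1855]
eef_rot: [-0.0, 0.998, 0.056, -0.0]
wrist_force: [-4.0, -1.6, -3.2]
gripper_width: 0.0151
grip_force: 59.8
```

```bash
python3 st.py
```

```text
t 16.825 p [609.   108.92 185.51] yaw 6.38 tilt [-0.02  0.01] F [-4.05 -1.56 -3.18] T [-0.32  0.66 -0.03] w 0.015107951030966368 59.761844873428345
machine-frame TCP rel pin mm 1.9842244472168762 -37.03543019996795
```

Request:
servo_tool(deltas=[{"rx":0,"ry":0,"rz":0,"tx":0,"ty":0,"tz":-0.4,"gripper":10},{"rx":0,"ry":0,"rz":0,"tx":0,"ty":0,"tz":0,"gripper":10}])

```text
clock: 17.08
eef_pos: [0.609, 0.109, 0.1853]
eef_rot: [-0.0, 0.998, 0.056, -0.0]
wrist_force: [-5.8, -1.3, -2.1]
gripper_width: 0.0151
grip_force: 59.9
```

```bash
python3 st.py
```

```text
t 17.075 p [608.97 108.98 185.31] yaw 6.37 tilt [-0.02  0.01] F [-5.76 -1.34 -2.08] T [-0.29  0.86 -0.05] w 0.015142402799664697 59.94660973548889
machine-frame TCP rel pin mm 1.9560187538622236 -36.972210380441496
```

Run:
```python
from h import *
snap('wrist','wa')
g=load('wa')[0].astype(float).mean(2)
for y in range(262,280): print(y,g[y,206:236].astype(int))
for x in (165,200,240,320,350): print(x,g[208:220,x].astype(int))
```

```text
262 [138 138 137 136 136 139 137 138 141 139 137 123 123 122 123 123 134 139
 140 138 139 140 139 138 138 136 140 142 138 137]
263 [142 141 139 138 137 142 139 138 128 128 115 110 123 126 129 123 117 116
 122 137 138 140 138 137 140 139 141 138 138 140]
264 [141 143 143 140 143 143 141 125 107 105 108 129 138 138 138 134 132 120
 103 115 130 142 142 141 138 136 142 141 143 143]
265 [138 136 139 139 136 138 120 107  82 103 132 142 147 140 139 139 146 134
 105  95 100 121 137 136 138 138 140 135 138 137]
266 [134 137 133 137 133 119 100  77  68 103 145 141 141 135 138 142 141 142
 129  90  85  90 120 135 136 136 136 134 135 135]
267 [133 136 137 138 127 105  94  58  37  82 148 145 139 139 140 142 141 144
 135  90  76  66  93 128 138 140 138 136 138 135]
268 [140 136 139 137 114  99  82  56   6  58 141 142 138 137 144 142 142 138
 132  95  70  35  50  96 136 139 140 139 142 138]
269 [139 138 133 132 101  95  66  64  31  41 101 140 142 146 142 136 142 142
 127  74  50  12  28  72 126 139 138 140 139 139]
270 [136 136 136 127 103  95  64  69  57   5  46 106 134 149 148 144 139 117
  78  4
[... 755 characters left out ...]
  92  90  87  89 113 132 133 139 141 137 139 139]
277 [134 133 135 137 138 132 125 123 122 106  87  78  83  85  92  88  86  88
  88  88  94 112 128 130 133 137 139 136 138 141]
278 [143 149 148 153 150 149 145 139 136 133 124 108  84  83  85  85  84  82
  88 105 122 131 135 135 139 141 140 140 138 138]
279 [141 158 158 153 159 158 153 148 143 139 138 132 124 113 114 114 108 111
 121 127 134 131 136 136 140 141 141 139 140 141]
165 [241 240 240 240 239 240 241 237 225 216 217 218]
200 [239 241 240 240 239 239 241 237 223 219 220 216]
240 [240 240 239 240 239 240 241 237 222 217 218 219]
320 [240 239 239 240 241 241 239 242 224 214 218 217]
350 [240 238 240 240 240 240 241 241 227 217 214 216]
```

The hole pixels show the pin in it: the pin is centred at about (220,267) and the hole's bottom rim at about (222.8,266.5). So x is right, and about 1.3 mm more is needed along +y. I'll lighten the load first and then slide on.

Request:
servo_tool(deltas=[{"rx":0,"ry":0,"rz":0,"tx":-0.15,"ty":0,"tz":0.6,"gripper":10},{"rx":0,"ry":0,"rz":0,"tx":-0.06,"ty":0.5,"tz":0,"gripper":10},{"rx":0,"ry":0,"rz":0,"tx":-0.06,"ty":0.5,"tz":0,"gripper":10},{"rx":0,"ry":0,"rz":0,"tx":0,"ty":0,"tz":0,"gripper":10}])

```text
clock: 17.62
eef_pos: [0.6088, 0.1099, 0.1855]
eef_rot: [-0.0, 0.998, 0.056, 0.0]
wrist_force: [-3.3, -1.4, -4.0]
gripper_width: 0.0152
grip_force: 59.5
```

```bash
python3 st.py
```

```text
t 17.625 p [608.81 109.92 185.47] yaw 6.38 tilt [0. 0.] F [-3.34 -1.4  -3.96] T [-0.39  0.45 -0.03] w 0.015233464753700049 59.52621281147003
machine-frame TCP rel pin mm 1.9089943646219778 -36.01685525299474
```

Request:
servo_tool(deltas=[{"rx":0,"ry":0,"rz":0,"tx":0,"ty":0,"tz":-0.5,"gripper":10},{"rx":0,"ry":0,"rz":0,"tx":0,"ty":0,"tz":0,"gripper":10}])

```text
clock: 17.88
eef_pos: [0.6088, 0.11, 0.1854]
eef_rot: [-0.0, 0.998, 0.056, -0.0]
wrist_force: [-4.1, -2.0, -2.1]
gripper_width: 0.0152
grip_force: 59.8
```

```bash
python3 st.py
```

```text
t 17.875 p [608.81 109.96 185.35] yaw 6.38 tilt [-0.    0.01] F [-4.15 -1.98 -2.05] T [-0.26  0.73 -0.09] w 0.015195763334704968 59.77218747138977
machine-frame TCP rel pin mm 1.912237847610296 -35.973110173413616
```

Still resting, with about 2 N. I'll slide on in 0.4 mm steps.

Request:
servo_tool(deltas=[{"rx":0,"ry":0,"rz":0,"tx":-0.05,"ty":0.4,"tz":0,"gripper":10},{"rx":0,"ry":0,"rz":0,"tx":0,"ty":0,"tz":0,"gripper":10}])

```text
clock: 18.12
eef_pos: [0.6088, 0.1103, 0.1851]
eef_rot: [0.0, 0.998, 0.056, 0.0]
wrist_force: [-3.4, -2.4, -2.1]
gripper_width: 0.0151
grip_force: 59.8
```

```bash
python3 st.py
```

```text
t 18.125 p [608.77 110.27 185.09] yaw 6.38 tilt [ 0. -0.] F [-3.43 -2.43 -2.11] T [-0.36  0.63 -0.06] w 0.015077502184224233 59.821715354919434
machine-frame TCP rel pin mm 1.905808631728835 -35.6647300692494
```

Request:
servo_tool(deltas=[{"rx":0,"ry":0,"rz":0,"tx":-0.05,"ty":0.4,"tz":0,"gripper":10},{"rx":0,"ry":0,"rz":0,"tx":0,"ty":0,"tz":0,"gripper":10}])

```text
clock: 18.38
eef_pos: [0.6087, 0.1107, 0.1849]
eef_rot: [-0.0, 0.998, 0.056, 0.0]
wrist_force: [-3.1, -1.9, -3.0]
gripper_width: 0.0151
grip_force: 59.8
```

```bash
python3 st.py
python3 - <<'E'
from h import *
snap('wrist','wb')
g=load('wb')[0].astype(float).mean(2)
for y in range(262,280): print(y,*g[y,208:232].astype(int))
E
```

```text
t 18.375 p [608.73 110.75 184.93] yaw 6.38 tilt [0.01 0.  ] F [-3.08 -1.95 -2.97] T [-0.32  0.47 -0.06] w 0.015122250442683944 59.75330114364624
machine-frame TCP rel pin mm 1.921859761925012 -35.1843011519058
262 137 136 139 135 138 141 137 143 138 124 127 126 126 124 136 142 137 137 141 137 139 139 139 138
263 142 139 140 140 139 140 129 124 113 95 107 109 117 118 124 122 122 133 142 139 141 139 140 139
264 139 139 142 139 142 124 108 94 74 74 96 110 130 135 138 125 128 122 124 137 140 141 139 141
265 138 138 140 138 119 105 83 70 63 71 108 132 143 143 139 138 137 133 126 128 134 141 140 136
266 134 139 133 119 99 80 67 65 63 72 112 142 143 142 138 135 141 141 138 132 121 133 138 136
267 133 138 127 106 93 62 45 45 46 59 107 145 141 141 139 140 143 141 141 138 113 125 135 137
268 140 138 118 101 85 57 18 17 17 24 88 149 142 138 134 142 141 144 142 132 90 106 137 142
269 139 132 111 103 64 57 31 17 16 26 54 117 142 138 143 143 139 139 138 128 73 88 127 142
270 138 127 109 104 64 69 58 4 19 19 15 69 116 146 146 144 145 142 129 92 50 62 126 137
271 138 130 112 104 70 73 71 39 12 19 22 27 62 107 130 124 107 104 75 42 18 55 127 132
272 137 129 114 108 66 68 75 66 43 10 9 18 29 41 66 67 47 45 19 10 20 68 127 130
273 138 134 113 111 85 68 74 79 73 69 36 15 26 2 3 17 9 6 7 30 64 88 129 136
274 138 139 122 114 105 69 76 76 81 82 70 55 42 23 26 27 30 43 54 77 88 107 130 135
275 139 137 130 118 117 89 73 77 74 84 85 80 77 75 79 81 81 82 77 85 92 122 130 140
276 139 138 134 123 120 113 87 78 80 78 84 85 89 86 92 90 88 92 85 88 114 125 131 140
277 149 149 144 133 123 121 125 104 84 77 81 83 85 86 86 89 88 87 99 115 129 129 137 142
278 156 154 155 150 146 133 138 136 123 104 89 82 88 87 89 85 87 109 125 130 133 134 137 136
279 157 155 157 156 154 151 143 141 136 130 129 125 114 108 108 114 122 129 131 142 148 151 149 140
```

The pin (centre at about column 223) now sits in the middle of the hole's lower rim, and z is falling. I'll lower gently.

Request:
servo_tool(deltas=[{"rx":0,"ry":0,"rz":0,"tx":-0.1,"ty":0,"tz":-0.4,"gripper":10},{"rx":0,"ry":0,"rz":0,"tx":0,"ty":0,"tz":-0.3,"gripper":10},{"rx":0,"ry":0,"rz":0,"tx":0,"ty":0,"tz":0,"gripper":10}])

```text
clock: 18.8
eef_pos: [0.6087, 0.1109, 0.1846]
eef_rot: [-0.0, 0.998, 0.056, 0.0]
wrist_force: [-3.5, -1.5, -2.6]
gripper_width: 0.0151
grip_force: 59.8
```

```bash
python3 st.py
```

```text
t 18.8 p [608.69 110.88 184.56] yaw 6.38 tilt [0.02 0.02] F [-3.49 -1.52 -2.59] T [-0.13  0.57  0.  ] w 0.015138243876141417 59.783127307891846
machine-frame TCP rel pin mm 1.896410096333851 -35.05317872318289
```

Request:
servo_tool(deltas=[{"rx":0,"ry":0,"rz":0,"tx":0,"ty":0,"tz":-0.4,"gripper":10},{"rx":0,"ry":0,"rz":0,"tx":0,"ty":0,"tz":0,"gripper":10}])

```text
clock: 19.05
eef_pos: [0.6087, 0.1109, 0.184]
eef_rot: [-0.0, 0.998, 0.056, 0.0]
wrist_force: [-3.4, -0.5, -2.9]
gripper_width: 0.0152
grip_force: 59.8
```

```bash
python3 st.py
```

```text
t 19.05 p [608.69 110.9  184.01] yaw 6.38 tilt [0.02 0.03] F [-3.43 -0.52 -2.91] T [-0.02  0.53 -0.04] w 0.015209225283845128 59.82702076435089
machine-frame TCP rel pin mm 1.9021449386261966 -35.0280262922766
```

It's going onto the pin: 1.6 mm below the pin top with no load rise. I'll ease off the fence a little and lower.

Request:
servo_tool(deltas=[{"rx":0,"ry":0,"rz":0,"tx":-0.2,"ty":0,"tz":-0.5,"gripper":10},{"rx":0,"ry":0,"rz":0,"tx":0,"ty":0,"tz":-0.5,"gripper":10},{"rx":0,"ry":0,"rz":0,"tx":0,"ty":0,"tz":-0.5,"gripper":10},{"rx":0,"ry":0,"rz":0,"tx":0,"ty":0,"tz":0,"gripper":10}])

```text
clock: 19.55
eef_pos: [0.6086, 0.1107, 0.1824]
eef_rot: [-0.0, 0.998, 0.056, 0.0]
wrist_force: [-0.8, 0.8, -5.1]
gripper_width: 0.0152
grip_force: 59.6
```

```bash
python3 st.py
```

```text
t 19.55 p [608.65 110.7  182.38] yaw 6.38 tilt [0.04 0.01] F [-0.79  0.77 -5.12] T [ 0.02  0.04 -0.02] w 0.015245189836284045 59.551602602005005
machine-frame TCP rel pin mm 1.8309510550801713 -35.2247721809074
```

Request:
servo_tool(deltas=[{"rx":0,"ry":0,"rz":0,"tx":0,"ty":0,"tz":-1,"gripper":10},{"rx":0,"ry":0,"rz":0,"tx":0,"ty":0,"tz":-1,"gripper":10},{"rx":0,"ry":0,"rz":0,"tx":0,"ty":0,"tz":0,"gripper":10}])

```text
clock: 19.92
eef_pos: [0.6085, 0.1107, 0.1803]
eef_rot: [-0.0, 0.998, 0.056, 0.0]
wrist_force: [-0.9, 1.0, -3.6]
gripper_width: 0.0149
grip_force: 59.6
```

```bash
python3 st.py
```

```text
t 19.925 p [608.46 110.69 180.35] yaw 6.38 tilt [0.01 0.  ] F [-0.88  1.04 -3.6 ] T [-0.   -0.01  0.  ] w 0.01488323243261686 59.5952707529068
machine-frame TCP rel pin mm 1.6467676360718992 -35.215661861261964
```

Request:
servo_tool(deltas=[{"rx":0,"ry":0,"rz":0,"tx":0,"ty":0,"tz":-1,"gripper":10},{"rx":0,"ry":0,"rz":0,"tx":0,"ty":0,"tz":-1,"gripper":10},{"rx":0,"ry":0,"rz":0,"tx":0,"ty":0,"tz":-0.8,"gripper":10},{"rx":0,"ry":0,"rz":0,"tx":0,"ty":0,"tz":0,"gripper":10}])

```text
clock: 20.42
eef_pos: [0.6084, 0.1107, 0.1775]
eef_rot: [-0.0, 0.998, 0.056, -0.0]
wrist_force: [-0.6, 0.3, -3.4]
gripper_width: 0.0152
grip_force: 59.6
```

Request:
servo_tool(deltas=[{"rx":0,"ry":0,"rz":0,"tx":0,"ty":0,"tz":-0.4,"gripper":10},{"rx":0,"ry":0,"rz":0,"tx":0,"ty":0,"tz":0,"gripper":10}])

```text
clock: 20.68
eef_pos: [0.6084, 0.1107, 0.1772]
eef_rot: [0.0, 0.998, 0.056, -0.0]
wrist_force: [0.3, -0.2, -3.5]
gripper_width: 0.0152
grip_force: 59.6
```

Request:
servo_tool(deltas=[{"rx":0,"ry":0,"rz":0,"tx":0,"ty":0,"tz":-0.4,"gripper":10},{"rx":0,"ry":0,"rz":0,"tx":0,"ty":0,"tz":0,"gripper":10}])

```text
clock: 20.92
eef_pos: [0.6084, 0.1107, 0.1768]
eef_rot: [-0.0, 0.998, 0.056, -0.0]
wrist_force: [-0.1, -0.3, -4.7]
gripper_width: 0.0153
grip_force: 59.6
```

```bash
python3 st.py
```

```text
t 20.925 p [608.37 110.68 176.81] yaw 6.38 tilt [-0.01  0.  ] F [-0.12 -0.27 -4.68] T [0.01 0.03 0.06] w 0.015264785406073426 59.59742188453674
machine-frame TCP rel pin mm 1.5576369093167695 -35.209007472724466
```

Request:
servo_tool(deltas=[{"rx":0,"ry":0,"rz":0,"tx":0.3,"ty":0.03,"tz":-0.3,"gripper":10},{"rx":0,"ry":0,"rz":0,"tx":0,"ty":0,"tz":0,"gripper":10}])

```text
clock: 21.18
eef_pos: [0.6087, 0.1107, 0.1767]
eef_rot: [-0.0, 0.998, 0.056, -0.0]
wrist_force: [-0.7, 0.4, -1.7]
gripper_width: 0.015
grip_force: 59.8
```

Request:
servo_tool(deltas=[{"rx":0,"ry":0,"rz":0,"tx":0.1,"ty":0.01,"tz":-0.3,"gripper":10},{"rx":0,"ry":0,"rz":0,"tx":0,"ty":0,"tz":0,"gripper":10}])

```text
clock: 21.42
eef_pos: [0.6087, 0.1107, 0.1767]
eef_rot: [0.0, 0.998, 0.056, -0.0]
wrist_force: [-2.9, -0.4, -0.1]
gripper_width: 0.0149
grip_force: 60.1
```

```bash
python3 st.py
```

```text
t 21.425 p [608.7  110.73 176.69] yaw 6.38 tilt [-0.02 -0.01] F [-2.86 -0.41 -0.09] T [-0.02  0.49 -0.02] w 0.014877865204920113 60.06432294845581
machine-frame TCP rel pin mm 1.883789568720823 -35.199768081134565
```

The plate is flat on the deck (about 4 N) and against the fence (about 2.5 N). I'll relax and let go slowly.

Request:
servo_tool(deltas=[{"rx":0,"ry":0,"rz":0,"tx":-0.15,"ty":0,"tz":0.2,"gripper":10},{"rx":0,"ry":0,"rz":0,"tx":0,"ty":0,"tz":0,"gripper":16},{"rx":0,"ry":0,"rz":0,"tx":0,"ty":0,"tz":0,"gripper":18},{"rx":0,"ry":0,"rz":0,"tx":0,"ty":0,"tz":0,"gripper":22},{"rx":0,"ry":0,"rz":0,"tx":0,"ty":0,"tz":0,"gripper":30},{"rx":0,"ry":0,"rz":0,"tx":0,"ty":0,"tz":0,"gripper":40},{"rx":0,"ry":0,"rz":0,"tx":0,"ty":0,"tz":0,"gripper":45},{"rx":0,"ry":0,"rz":0,"tx":0,"ty":0,"tz":0,"gripper":45}])

```text
clock: 22.42
eef_pos: [0.6087, 0.1107, 0.1764]
eef_rot: [-0.0, 0.998, 0.056, 0.0]
wrist_force: [0.4, -0.0, 0.1]
gripper_width: 0.045
grip_force: 0.0
```

```bash
python3 st.py
```

```text
t 22.425 p [608.66 110.73 176.44] yaw 6.38 tilt [0. 0.] F [ 0.43 -0.04  0.13] T [-0.04 -0.02 -0.01] w 0.04496585200732072 0.0
machine-frame TCP rel pin mm 1.8457886177904168 -35.191878974650436
```

Request:
servo_tool(deltas=[{"rx":0,"ry":0,"rz":0,"tx":0,"ty":0,"tz":5,"gripper":45},{"rx":0,"ry":0,"rz":0,"tx":0,"ty":0,"tz":25,"gripper":45},{"rx":0,"ry":0,"rz":0,"tx":0,"ty":0,"tz":40,"gripper":45},{"rx":0,"ry":0,"rz":0,"tx":-20,"ty":0,"tz":40,"gripper":45},{"rx":0,"ry":0,"rz":0,"tx":-30,"ty":10,"tz":40,"gripper":45},{"rx":0,"ry":0,"rz":0,"tx":-30,"ty":10,"tz":0,"gripper":45},{"rx":0,"ry":0,"rz":0,"tx":0,"ty":0,"tz":0,"gripper":45},{"rx":0,"ry":0,"rz":0,"tx":0,"ty":0,"tz":0,"gripper":45}])

```text
clock: 23.42
eef_pos: [0.5288, 0.1306, 0.3264]
eef_rot: [0.0, 0.998, 0.056, 0.0]
wrist_force: [-0.1, -0.5, -0.3]
gripper_width: 0.0451
grip_force: 0.0
```

```bash
python3 st.py
python3 - <<'E'
from h import *
im=snap('wrist','wc')
P=[(.6029,.1455,.096)]
print(proj('wc',P[0]))
cv2.imwrite('pics/cc.png',cv2.resize(im[0:300,80:480,::-1],(800,600),interpolation=cv2.INTER_CUBIC))
E
```

```text
t 23.425 p [528.82 130.62 326.36] yaw 6.38 tilt [ 0.01 -0.01] F [-0.11 -0.46 -0.29] T [ 0.02  0.03 -0.  ] w 0.045100229246190046 0.0
machine-frame TCP rel pin mm -75.28124976377615 -6.527405369428095
[276.57444058 122.00967772]
```

View pics/cc.png

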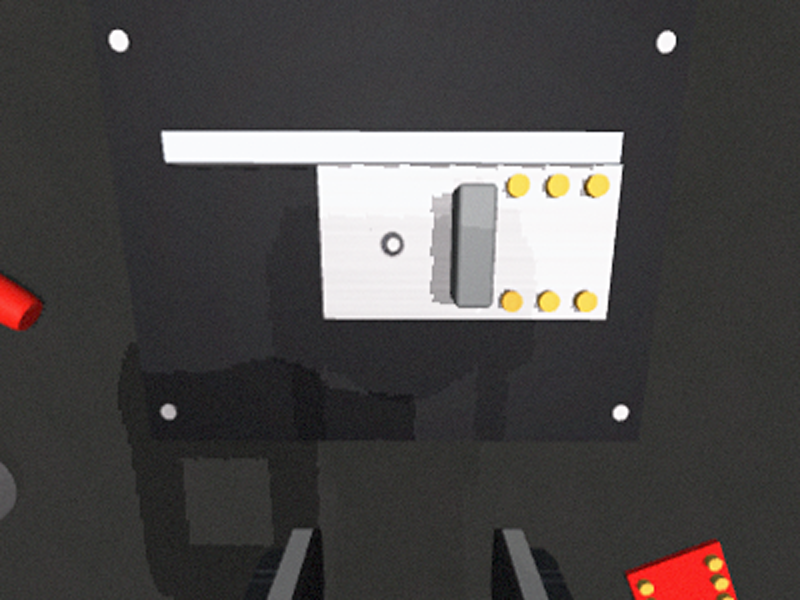

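The picture shows the plate flat on the deck, its long edge along the fence from (318,165) to (622,165), and the pin through the hole at (392,244). The gripper is clear, so I'm handing in.

```bash
python3 -c "
from plant import finish_job
print(finish_job())"
```

```text
the job is handed in; nothing more can be done
None
```

The plate is down flat on the deck with the pin through its hole and its long edge square against the fence; it was released and the job handed in at about 23 s, with the largest force I read about 6 N and nothing else on the bench touched.

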